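Turn the feeding row round onto the feeding rack

ROBOT

A 6-joint arm with a two-finger parallel gripper is mounted at the origin on a cart in front of the work surface, level with it; the furniture and walls round the work are solid. World frame = base frame: x ahead of the robot, y to its left, z up, the work surface at z = 0. Lengths are in mm, angles in rad, forces in N, time in s.
With the tool pointing down it reaches from about 400 to 825 mm from the base axis. Payload 7 kg.
Tool frame: the origin (TCP) lies at the very end of the fingers, on their centre line; the grasp point (between the pads) lies 19 mm behind it; z points along the fingers, y is the line along which they close (so a half turn about z gives the same grasp; the last joint's range is limited). The gripper opens to 88 mm and grips with 3 to 60 N. Pads are 19 mm wide; open, the fingers measure 130 mm over their backs; the gripper's body (78 mm by 193 mm) begins 47 mm behind the grasp point.
Start: joints at [-0.914, 0.359, 0.012, 0, -1.224, -0.288], TCP at [243.307, -629.6, 226.561] pointing down, gripper open.
Joint ranges: [-3.07, 3.07], [-1.43, 2.12], [-1.02, 1.25], [-3.03, 1.67], [-3.05, -0], [-3.03, 3.03]. Speed limits (rad/s): [2.39, 2.39, 3.01, 3.14, 3.14, 3.14].

INTERFACE

Orientations are given as a unit quaternion [x, y, z, w].
In Python, from plant import bot gives the robot as it stands. Calls block until the motion is done:
- bot.move_ptp(position, orientation): joint-space move of the TCP to a pose.
- bot.line_to(position, velocity=150, ori=None): straight line of the TCP; ori=None keeps the orientation; velocity is the mean speed in mm/s.
- bot.move_joints(angles): joint-space move.
- bot.move_gripper(opening, force=None): finger opening in mm; force is the grip in N (None keeps the last); returns when the fingers have stopped.
- bot.pause(seconds).
- bot.solve_ik(position, orientation): joint angles nearest the present ones, or None.
- bot.read_state(): the state.
- bot.camera(name): name is "side" or "top"; returns the picture (480x640x3 uint8, red, green, blue); there is no depth.
- bot.get_calibration(name): a dict with "fx", "fy", "cx", "cy" (pixels), "view" (4x4, takes a point from world to camera coordinates). Camera axes: x right, y up, looking along -z (the intrinsics and any distortion apply to the point x, -y, -z); pixel columns grow to the right and rows downward; lengths in mm; the calibration is good to about 2 mm. A picture is of the moment at which its call begins. get_calibration takes no time and is no camera call.
A pose or a line that the arm cannot do raises bot.Unreachable and nothing moves.
- bot.close_job(): hands the job in; it is judged then, once.
The state is a dict: "t": time; "joint_pos": joint angles; "qvel": joint speeds; "tau": joint torques, N m; "tcp_pos": TCP position; "eef_rot": TCP orientation; "contact_force": force on the tool from outside, world axes, zero at the start; "moment": the same for the moment, N m; "width": finger opening in mm; "finger_force": force on a finger pad.
Only numpy, scipy, OpenCV 4.12 (cv2) and the standard library are available. Lean on these libraries where they do the work, as an engineer would, in place of code of your own. Each camera call takes 0.05 s, during which the arm holds its last target. There are 200 camera calls.

TASK

Move the three feeding things from the wooden prep rack onto the empty dark steel feeding rack in reverse order: what stands nearest the handle end of the prep rack goes into the compartment farthest from the handle of the feeding rack, the middle one goes in the middle, and the last comes to stand next to the handle. Set each one down upright in the middle of its own compartment, and keep the things upright all the way.

Things in the scene. Friction and masses are not known exactly. Their poses are not given: they have to be found in the camera images.
- prep_rack: pale wooden rack, fixed: board 72 (x) x 208 (y) x 8 mm; 4 cross walls (58 long, 4 thick, 14 mm above the board) make 3 compartments in a row along y, 64 mm clear, long sides open. Wire handle 28 mm beyond the +y end. Origin: centre of underside, z up; compartment centres at x 0, y +68 (by the handle), 0, -68 mm. Holds the 3 things at first, each on its mat, in any order
- feed_rack: dark grey steel rack, fixed, same build and size as the wooden one, empty at first; the racks may swap sides. Origin: centre of underside, +y to the wire handle end, z up; board top at z 8 mm; compartment centres at x 0, y +68 (by the handle), 0, -68 mm; long sides open, so a gripper can close across the row (along x)
- dropper_c (a point): centre of the amber dropper bottle with black rubber bulb, 102 mm tall, 51 mm above its foot; the body is 33 mm across from the foot to 60 mm up, the neck and bulb above are thin (24 and 13 mm). z up along its axis; about 70 g
- cup_stack_c (a point): centre of the stack of nested clear plastic feed cups (one piece), 63 mm tall, 31.5 mm above its foot, 43 mm across the rim and tapering to about 30 mm at the foot; between 14 and 62 mm up it offers 36 mm flat to flat across its own x and across its own y. z up; about 30 g
- mash_cup_c (a point): centre of the small clear cup full of solid yellow mash, 38 mm tall, 19 mm above its foot, 42 mm across at the rim and tapering to about 30 mm at the foot. z up; about 35 g
- mat_dropper: flat black rubber disc, 46 mm across and 3 mm thick, fixed in the prep rack under the dropper bottle at the start, and it stays there; origin at the centre of its underside, z up. It marks the compartment that the dropper bottle came from
- mat_cup_stack: flat black rubber disc, 64 mm across and 3 mm thick, fixed in the prep rack under the stack of clear cups at the start, and it stays there; origin at the centre of its underside, z up. It marks the compartment that the stack of clear cups came from
- mat_mash_cup: flat black rubber disc, 58 mm across and 3 mm thick, fixed in the prep rack under the cup of mash at the start, and it stays there; origin at the centre of its underside, z up. It marks the compartment that the cup of mash came from
- brooder_door (a joint): hinge of the shut glass door (0 = shut) of the incubator, a white cabinet 0.5 m tall; its upright front, turned like the racks to within 0.1 rad, stands 0.14 to 0.18 m behind the line of the compartments (in the racks' +x direction), a knob 35 mm nearer. Nothing to do with it: carry things straight along in front of it, not in a wide arc outward
Things that resemble listed ones, but are neither listed nor needed, are in the scene too. Leave any turquoise look-alike of the part that bears dropper_c alone.

How it is judged:
By the outcome, as a careful person would: the job done as asked, in the order asked, and still so for the second after the job is handed in, with the robot touching nothing.
It also fails if it takes over 86 s, if anything falls off the work surface, if the arm or the gripper's body presses on something with over 40 N, if the wrist force passes 120 N, or if a joint passes its speed limit or range.

## Working session

There is one attempt and no reset: what is moved stays moved. The work goes in short steps, each a Python script; the robot and the scene stay as the last script left them, time stands still between calls to the robot, and variables do not carry over. Pictures are saved under pics/ and viewed, at most 14 in all, crops included, and the job is handed in when it is done.

```bash
ls; mkdir -p pics
python3 - <<'E'
from plant import bot
import cv2,numpy as np
np.set_printoptions(precision=3,suppress=True)
for n in("top","side"):
    cv2.imwrite(f"pics/{n}0.png",bot.camera(n)[:,:,::-1]); print(n,bot.get_calibration(n))
s=bot.read_state();print(s["t"],s["eef_rot"],s["tcp_pos"])
E
```

```text
pics
top {'fx': 525.0691360150008, 'fy': 525.0691360150008, 'cx': 333.91550532266257, 'cy': 242.9810766659271, 'view': array([[    0.012,    -1.   ,    -0.015,   200.157],
       [    0.992,     0.01 ,     0.125,  -514.138],
       [   -0.125,    -0.016,     0.992, -1158.714],
       [    0.   ,     0.   ,     0.   ,     1.   ]])}
side {'fx': 476.57071722598096, 'fy': 476.57071722598096, 'cx': 316.187722310645, 'cy': 238.274335596079, 'view': array([[   -0.941,     0.337,     0.012,   416.901],
       [   -0.205,    -0.601,     0.772,    95.308],
       [    0.267,     0.725,     0.635, -1240.432],
       [    0.   ,     0.   ,     0.   ,     1.   ]])}
0.1 [-0.183  0.983  0.001 -0.   ] [ 243.144 -629.225  225.704]
```

View pics/top0.png

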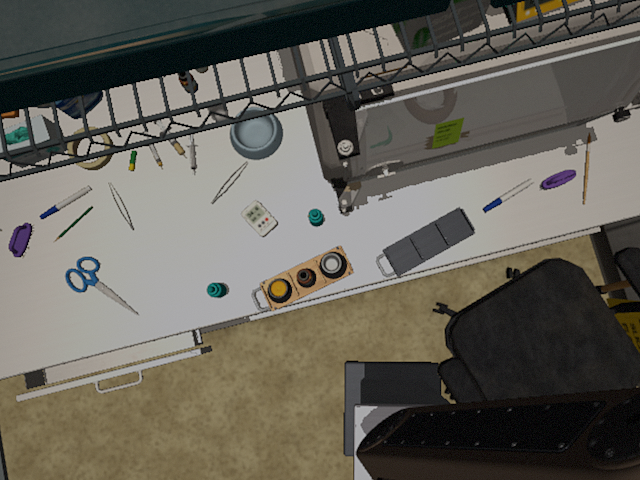

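View pics/side0.png

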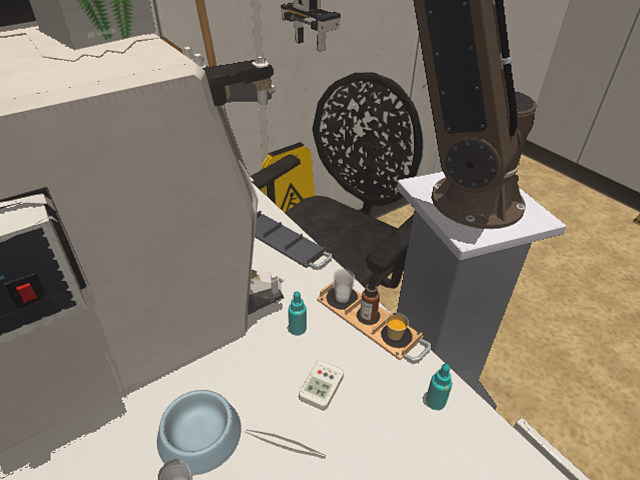

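The amber dropper is at top (306,277), with turquoise look-alikes at (317,216) and (216,290). The mash is at (279,290) by the handle and the cup stack at (333,264). The empty feeding rack is at (430,242), handle at its left end. Next I'll measure them.

```bash
cat > h.py <<'E'
from plant import bot
import cv2,numpy as np
np.set_printoptions(precision=2,suppress=True)
def ray(n,u,v):
    c=bot.get_calibration(n);V=np.array(c["view"]);R=V[:3,:3]
    d=np.array([(u-c["cx"])/c["fx"],-(v-c["cy"])/c["fy"],-1.])
    return -R.T@V[:3,3],R.T@d
def onz(n,u,v,z):
    o,d=ray(n,u,v);return o+d*(z-o[2])/d[2]
def proj(n,p):
    c=bot.get_calibration(n);V=np.array(c["view"]);q=V[:3,:3]@np.asarray(p,float)+V[:3,3]
    return np.array([c["cx"]+c["fx"]*q[0]/-q[2],c["cy"]+c["fy"]*-q[1]/-q[2]])
def axis(cor):
    pass
E
python3 - <<'E'
from h import *
im=cv2.imread("pics/top0.png");hsv=cv2.cvtColor(im,cv2.COLOR_BGR2HSV)
def rect(mask,roi,name,z=8):
    m=np.zeros(mask.shape,np.uint8);x0,y0,x1,y1=roi;m[y0:y1,x0:x1]=mask[y0:y1,x0:x1]
    m=cv2.morphologyEx(m,cv2.MORPH_OPEN,np.ones((3,3)))
    c=max(cv2.findContours(m,0,1)[0],key=cv2.contourArea)
    P=np.array([onz("top",*p,z)[:2] for p in c[:,0].astype(float)],np.float32)
    r=cv2.minAreaRect(P);b=cv2.boxPoints(r);print(name,r,b.tolist());
    for p in b:
        cv2.circle(big,tuple(((proj("top",[*p,z])-[230,190])*3).astype(int)),3,(0,0,255),-1)
    return r
big=cv2.resize(im[190:320,230:490],None,fx=3,fy=3,interpolation=cv2.INTER_CUBIC)
print(hsv[247,410],hsv[215,462],hsv[290,262],hsv[262,350],hsv[240,370])
w=cv2.inRange(hsv,(5,60,60),(25,255,255));rect(w,(255,235,360,320),"wood")
s=cv2.inRange(hsv,(0,0,30),(180,255,125));rect(s,(384,203,480,282),"steel")
cv2.imwrite("pics/crop1.png",big)
for n,u,v,z in(("mash",279,289,38),("drop",306,275,102),("cups",333,263,63)):print(n,onz("top",u,v,z))
sd=cv2.imread("pics/side0.png")[200:370,240:450];cv2.imwrite("pics/crop2.png",cv2.resize(sd,None,fx=3.5,fy=3.5,interpolation=cv2.INTER_CUBIC))
E
```

```text
[105  19  82] [120   4  70] [ 17  98 170] [108  15 169] [105   3 172]
wood ((424.2182922363281, 287.5094299316406), (71.9271011352539, 168.41261291503906), 26.403451919555664) [[354.5606384277344, 346.93914794921875], [429.4519348144531, 196.09449768066406], [493.8759460449219, 228.0797119140625], [418.9846496582031, 378.92437744140625]]
steel ((520.837890625, -10.751380920410156), (75.72955322265625, 210.0912322998047), 31.05188751220703) [[434.215087890625, 59.71006774902344], [542.5831298828125, -120.27520751953125], [607.460693359375, -81.21282958984375], [499.0926513671875, 98.77244567871094]]
mash [406.04 327.75  38.  ]
drop [434.04 263.37 102.  ]
cups [463.65 206.99  63.  ]
```

View pics/crop1.png

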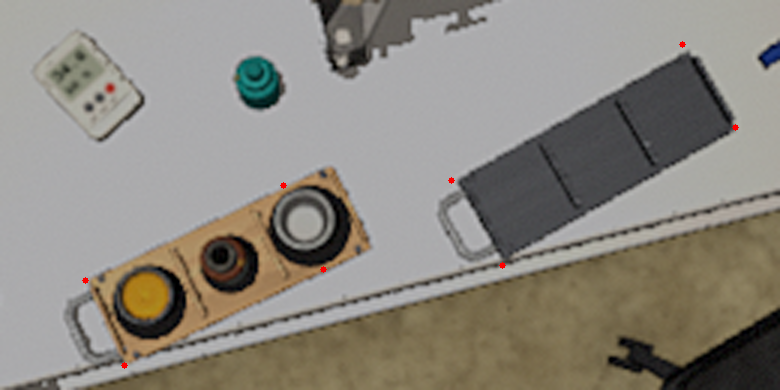

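View pics/crop2.png

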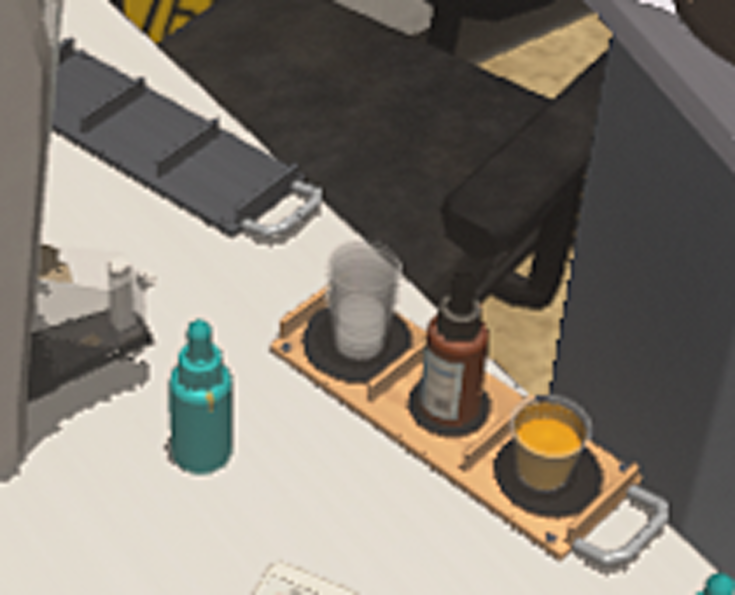

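The amber dropper is in the middle compartment at crop (228,262), the mash by the handle (148,300), and the cups at the far end (303,218). I'll fit the corners and triangulate.

Run:
```python
from h import *
T=lambda x,y:(x/3+230-.33,y/3+190-.33); S=lambda x,y:(x/3.5+240-.36,y/3.5+200-.36)
ref=np.array([[36,104],[36,-104],[-36,-104],[-36,104]],float)
def fit(P,name):
    c=P.mean(0);A=(P-c).T@ref;a=np.arctan2(A[1,0]-A[0,1],A[0,0]+A[1,1])
    R=np.array([[np.cos(a),-np.sin(a)],[np.sin(a),np.cos(a)]])
    print(name,c,a,"res",(P-c-ref@R.T).round(1).tolist())
    for y in(68,0,-68):print("  ",y,c+R@[0,y])
    return c,R
for name,C in(("wood",[(88,277),(330,167),(370,247),(128,360)]),("steel",[(460,180),(688,53),(735,123),(507,263)])):
    P=np.array([onz("top",*T(*p),8)[:2] for p in C]);fit(P,name)
# side view of steel/wood corners for calibration check
for p in[(274,347),(563,556),(637,466)]:print("side wood corner",onz("side",*S(*p),8))
print("side steel corner",onz("side",*S(236,235),8))
def tri(a,b):
    o,d=ray("top",*T(*a));p,e=ray("side",*S(*b));d/=np.linalg.norm(d);e/=np.linalg.norm(e)
    s=np.linalg.lstsq(np.c_[d,-e],p-o,rcond=None)[0];A=o+d*s[0];B=p+e*s[1];return (A+B)/2,np.linalg.norm(A-B)
print("mash rim",tri((149,296),(552,425)));print("cups rim",tri((303,217),(365,262)));print("bottle shoulder/cap",tri((223,257),(459,325)))
# mats
for n,p,z in(("mat mash",(150,303),11),("mat dr",(229,264),11),("mat cups",(309,224),11)):print(n,onz("top",*T(*p),z))
for n,p in(("mash",(548,478)),("dr",(449,405)),("cups",(358,342))):print("side mat",n,onz("side",*S(*p),11))
```

```text
wood [435.08 269.48] 0.4472160791060957 res [[0.1, -0.9], [-2.8, 1.7], [0.6, 1.5], [2.2, -2.3]]
   68 [405.68 330.79]
   0 [435.08 269.48]
   -68 [464.49 208.17]
steel [521.71 -13.62] 0.5396920581673011 res [[1.5, -1.4], [-4.2, 0.1], [3.0, 1.8], [-0.3, -0.4]]
   68 [486.77  44.72]
   0 [521.71 -13.62]
   -68 [556.65 -71.95]
side wood corner [509.59 196.77   8.  ]
side wood corner [419.99 380.86   8.  ]
side wood corner [355.43 341.89   8.  ]
side steel corner [499.76 100.47   8.  ]
mash rim (array([405.7 , 327.26,  44.66]), np.float64(3.7613645752394347))
cups rim (array([463.98, 212.27,  75.33]), np.float64(1.6260387568154777))
bottle shoulder/cap (array([434.19, 270.29,  72.64]), np.float64(2.175692040777224))
mat mash [403.23 329.34  11.  ]
mat dr [433.7 269.5  11. ]
mat cups [465.09 208.62  11.  ]
side mat mash [405.71 335.56  11.  ]
side mat dr [434.13 272.    11.  ]
side mat cups [463.74 211.46  11.  ]
```

```bash
cat >> h.py <<'E'
def q(theta):
    h=(np.pi/2-theta)/2; return [np.sin(h),np.cos(h),0.,0.]
WY,SY=0.45,0.541
def st(m=""):
    s=bot.read_state();print(m,"t",round(s["t"],1),"tcp",np.array(s["tcp_pos"]),"w",round(s["width"],1),"ff",s["finger_force"],"F",np.array(s["contact_force"]),"j",np.array(s["joint_pos"]))
E
python3 - <<'E'
from h import *
for fl in(0,np.pi):
  for p,y in(([500,-60,230],SY),([405.5,329,150],WY),([405.5,329,21],WY),([434,270,51],WY),([464,210,32],WY),([556,-70,20],SY),([521,-12,50],SY),([486,46,30],SY),([521,-12,160],SY)):
    j=bot.solve_ik(p,q(y+fl));print(p,fl,None if j is None else np.array(j))
E
```

```text
[500, -60, 230] 0 [ 0.27  0.07 -0.35  0.   -1.15 -2.87]
[405.5, 329, 150] 0 [ 1.06  0.17 -0.43  0.   -0.97  2.53]
[405.5, 329, 21] 0 [ 1.06  0.34 -0.57  0.   -0.66  2.53]
[434, 270, 51] 0 [ 0.94  0.28 -0.57  0.   -0.72  2.65]
[464, 210, 32] 0 [ 0.81  0.31 -0.59  0.   -0.67  2.78]
[556, -70, 20] 0 [ 0.22  0.39 -0.48  0.   -0.69 -2.82]
[521, -12, 50] 0 [ 0.35  0.3  -0.55  0.   -0.73 -2.95]
[486, 46, 30] 0 None
[521, -12, 160] 0 [ 0.35  0.16 -0.42  0.   -0.99 -2.95]
[500, -60, 230] 3.141592653589793 [ 0.27  0.07 -0.35  0.   -1.15  0.27]
[405.5, 329, 150] 3.141592653589793 [ 1.06  0.17 -0.43  0.   -0.97 -0.61]
[405.5, 329, 21] 3.141592653589793 [ 1.06  0.34 -0.57  0.   -0.66 -0.61]
[434, 270, 51] 3.141592653589793 [ 0.94  0.28 -0.57  0.   -0.72 -0.49]
[464, 210, 32] 3.141592653589793 [ 0.81  0.31 -0.59  0.   -0.67 -0.36]
[556, -70, 20] 3.141592653589793 [ 0.22  0.39 -0.48  0.   -0.69  0.32]
[521, -12, 50] 3.141592653589793 [ 0.35  0.3  -0.55  0.   -0.73  0.19]
[486, 46, 30] 3.141592653589793 [ 0.5   0.28 -0.64  0.   -0.65  0.04]
[521, -12, 160] 3.141592653589793 [ 0.35  0.16 -0.42  0.   -0.99  0.19]
```

```bash
sed -i 's/^WY,SY.*/WY,SY=0.45+np.pi,0.541+np.pi/' h.py
python3 - <<'E'
from h import *
bot.line_to([490,-60,200],300,q(SY)); st()
bot.line_to([405.5,329,140],300,q(WY)); st()
bot.line_to([405.5,329,70],150)
cv2.imwrite("pics/t1.png",cv2.resize(bot.camera("top")[200:340,220:400,::-1],None,fx=4,fy=4)); cv2.imwrite("pics/s1.png",cv2.resize(bot.camera("side")[220:380,300:480,::-1],None,fx=3.5,fy=3.5))
st()
print(proj("top",bot.read_state()["tcp_pos"]),proj("side",bot.read_state()["tcp_pos"]))
E
```

```text
t 2.3 tcp [489.64 -60.67 200.02] w 87.8 ff 0.0 F [-0.41  0.05  0.06] j [ 0.28  0.08 -0.42 -0.   -1.08  0.26]
 t 3.8 tcp [405.67 327.93 140.17] w 87.6 ff 0.0 F [-0.42  0.15 -0.83] j [ 1.06  0.18 -0.44 -0.   -0.94 -0.61]
 t 4.5 tcp [406.15 329.57  71.23] w 87.3 ff 0.0 F [ 0.52 -1.27  0.13] j [ 1.06  0.27 -0.52  0.   -0.78 -0.61]
[276.36 288.36] [398.45 312.02]
```

View pics/s1.png

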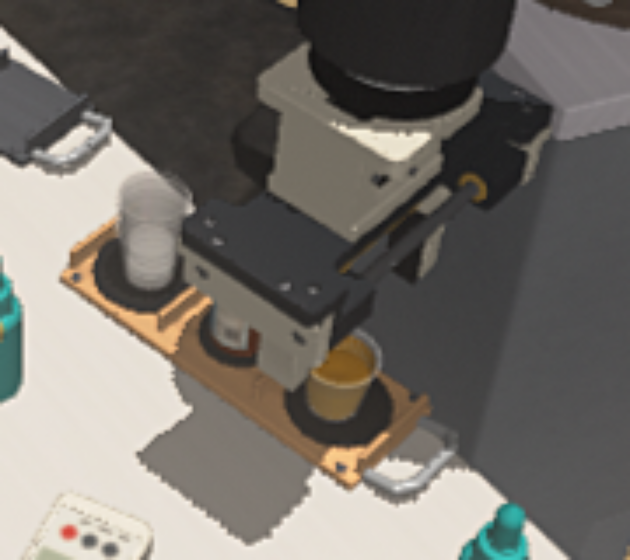

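The gripper is straight over the mash cup, with the near finger's tip at crop (290,385), i.e. side pixel (383,330). I'll compare that with its projection, then grasp.

Run:
```python
from h import *
p=np.array(bot.read_state()["tcp_pos"]);d=np.array([np.cos(.45),np.sin(.45),0])
for r in(44,65):print(proj("side",p+r*d)*3.5-[1050,770])
print("mash rim ctr expected",proj("side",[405.5,329,49])*3.5-[1050,770])
bot.line_to([405.5,329,21],120); st("down")
bot.move_gripper(30,10); st("grip")
bot.line_to([405.5,329,60],100); st("lift")
cv2.imwrite("pics/s2.png",cv2.resize(bot.camera("side")[220:380,300:480,::-1],None,fx=3.5,fy=3.5))
```

```text
[290.63 369.52]
[263.73 393.17]
mash rim ctr expected [339.99 349.94]
down t 5.1 tcp [405.76 329.34  21.51] w 87.7 ff 0.0 F [ 0.14 -0.03 -0.21] j [ 1.06  0.34 -0.57  0.   -0.66 -0.61]
grip t 5.9 tcp [405.6  329.12  21.05] w 40.4 ff 10.00009085793863 F [-0.07 -0.04  0.68] j [ 1.06  0.34 -0.57  0.   -0.66 -0.61]
lift t 6.5 tcp [405.3  328.81  59.84] w 40.0 ff 9.999993448873283 F [ 0.05 -0.04 -0.12] j [ 1.06  0.28 -0.53 -0.   -0.75 -0.61]
```

View pics/s2.png

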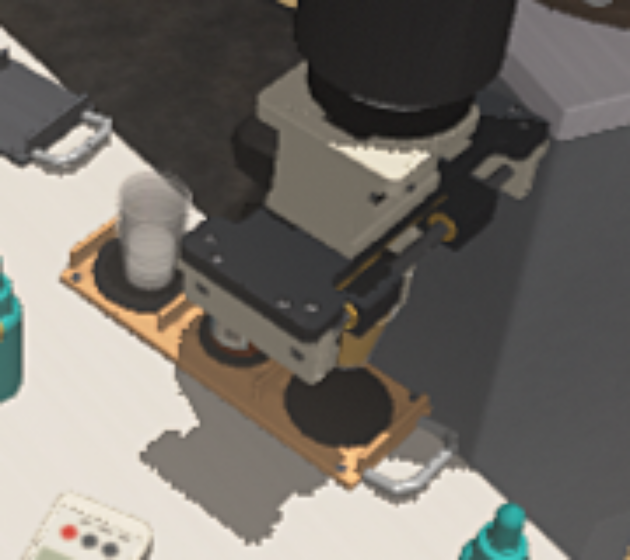

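Run:
```python
from h import *
c=np.array([521.3,-12]);d=np.array([np.sin(SY),-np.cos(SY)])  # +y of rack (SY includes pi)
t=c-68*d; print(t, c+68*d)
bot.line_to([405.5,329,145],200)
bot.line_to([*t,145],220,q(SY))
bot.line_to([*t,45],150); st("above")
cv2.imwrite("pics/s3.png",cv2.resize(bot.camera("side")[160:280,220:400,::-1],None,fx=4,fy=4))
bot.line_to([*t,18.7],60); st("down")
bot.move_gripper(80); st("open")
bot.line_to([*t,150],220)
bot.line_to([464,210,150],280,q(WY)); st("at cups")
cv2.imwrite("pics/t4raw.png",bot.camera("top")[:,:,::-1]);cv2.imwrite("pics/s4raw.png",bot.camera("side")[:,:,::-1])
a=cv2.imread("pics/t4raw.png")[190:290,370:490];b=cv2.imread("pics/s4raw.png")[190:290,240:360]
cv2.imwrite("pics/c4.png",cv2.resize(np.hstack([a,b]),None,fx=3.3,fy=3.3,interpolation=cv2.INTER_CUBIC))
```

```text
[556.32 -70.29] [486.28  46.29]
above t 10.0 tcp [556.96 -70.07  45.67] w 40.2 ff 9.999924440053292 F [-0.38  0.    0.58] j [ 0.22  0.36 -0.46  0.   -0.75  0.32]
down t 10.6 tcp [555.99 -70.38  18.13] w 40.0 ff 9.999901942064753 F [ 0.21 -0.2  -1.22] j [ 0.22  0.4  -0.49 -0.   -0.69  0.32]
open t 11.5 tcp [556.33 -70.28  18.72] w 79.8 ff 0.0 F [0.17 0.47 0.53] j [ 0.22  0.4  -0.48 -0.   -0.69  0.32]
at cups t 13.4 tcp [463.89 209.18 149.51] w 80.1 ff 0.0 F [-0.25  0.19  0.17] j [ 0.81  0.15 -0.46 -0.   -0.96 -0.36]
```

View pics/c4.png

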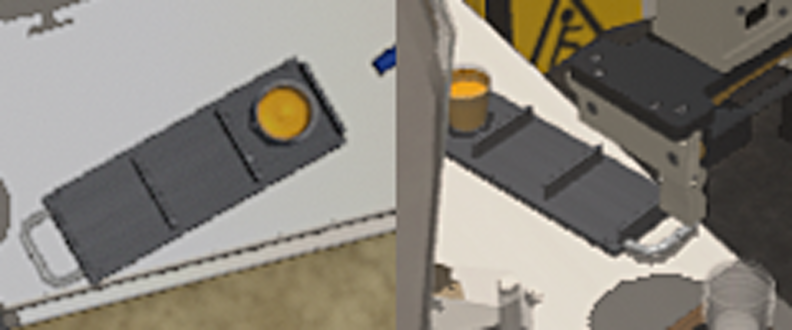

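Run:
```python
from h import *
T=lambda x,y:(x/3.3+370-.35,y/3.3+190-.35)
f=lambda x,y,z:onz("top",*T(x,y),z)[:2]
print("mash rim",f(282,112,46))
print("wall a",f(237,146,22),"wall b",f(153,193,22))
for n,p in(("TL",(45,203)),("TR",(296,60)),("BR",(346,140)),("BL",(98,285))):print(n,f(*p,8))
P=np.array([f(45,203,8),f(296,60,8),f(346,140,8),f(98,285,8)])
print(P.mean(0))
c=np.array([521.3,-12]);d=np.array([np.sin(SY),-np.cos(SY)])
print("pred walls",c-34*d,c+34*d)
```

```text
mash rim [557.11 -66.37]
wall a [536.87 -40.03] wall b [503.39  18.41]
TL [497.18  92.  ]
TR [600.72 -85.06]
BR [ 543.94 -119.05]
BL [440.13  55.11]
[520.49 -14.25]
pred walls [538.81 -41.14] [503.79  17.14]
```

Mash stands in the far compartment, about 4 mm toward the middle. Next, the cups.

```bash
cat >> h.py <<'E'
C=np.array([520.8,-12]);D=np.array([np.sin(SY),-np.cos(SY)])
E
python3 - <<'E'
from h import *
p=[464.3,210.3];t=C+68*D
bot.move_gripper(84)
bot.line_to([*p,32],150); st("down")
bot.move_gripper(30,10); st("grip")
bot.line_to([*p,120],150); st("lift")
bot.line_to([*t,120],220,q(SY))
bot.line_to([*t,29.7],100); st("down")
bot.move_gripper(84); st("open")
bot.line_to([*t,150],220)
bot.line_to([434.2,270.8,150],250,q(WY)); st("at bottle")
cv2.imwrite("pics/t5raw.png",bot.camera("top")[:,:,::-1]);cv2.imwrite("pics/s5raw.png",bot.camera("side")[:,:,::-1])
a=cv2.imread("pics/t5raw.png")[190:290,370:490];b=cv2.imread("pics/s5raw.png")[190:290,240:360]
cv2.imwrite("pics/c5.png",cv2.resize(np.hstack([a,b]),None,fx=3.3,fy=3.3,interpolation=cv2.INTER_CUBIC))
E
```

```text
down t 14.8 tcp [464.73 210.66  32.6 ] w 83.9 ff 0.0 F [ 0.33  0.58 -0.1 ] j [ 0.81  0.31 -0.59  0.   -0.68 -0.36]
grip t 15.6 tcp [464.4  210.36  32.12] w 42.5 ff 9.2361990083009 F [ 0.29 -0.77  2.14] j [ 0.81  0.31 -0.59  0.   -0.67 -0.36]
lift t 16.3 tcp [463.73 209.93 119.2 ] w 42.3 ff 9.201798029243946 F [-0.14 -0.73 -0.31] j [ 0.81  0.19 -0.49 -0.   -0.89 -0.36]
down t 18.2 tcp [486.05  46.59  29.95] w 41.8 ff 9.258316000923514 F [-0.12 -0.33  0.22] j [ 0.5   0.28 -0.64  0.   -0.65  0.04]
open t 19.1 tcp [485.77  46.29  29.69] w 83.9 ff 0.0 F [-0.02 -0.66 -0.32] j [ 0.5   0.28 -0.64  0.   -0.65  0.04]
at bottle t 20.9 tcp [433.98 269.79 149.43] w 83.9 ff 0.0 F [-0.65  0.37 -0.53] j [ 0.94  0.16 -0.45 -0.   -0.96 -0.49]
```

View pics/c5.png

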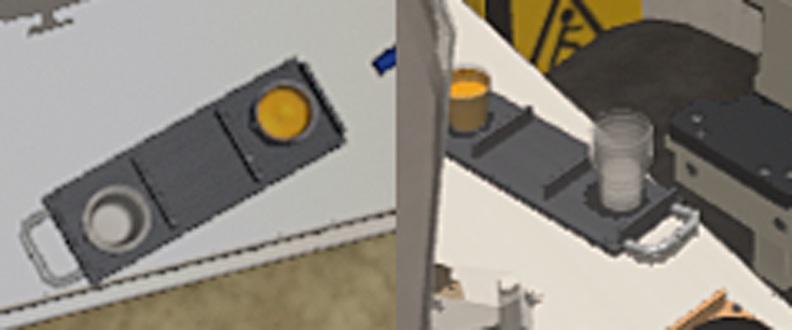

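Cups stand upright by the handle (top crop (117,219)). Next, the bottle.

Run:
```python
from h import *
p=[434.2,270.8];t=C
bot.line_to([*p,51],120); st("down")
bot.move_gripper(25,15); st("grip")
bot.line_to([*p,160],150); st("lift")
bot.line_to([*t,160],200,q(SY))
bot.line_to([*t,48.5],80); st("down")
bot.move_gripper(84); st("open")
bot.line_to([*t,160],150)
bot.line_to([435,250,200],250,q(WY)); st("away")
cv2.imwrite("pics/t6raw.png",bot.camera("top")[:,:,::-1]);cv2.imwrite("pics/s6raw.png",bot.camera("side")[:,:,::-1])
a=cv2.imread("pics/t6raw.png")[190:290,370:490];b=cv2.imread("pics/s6raw.png")[190:290,240:360]
cv2.imwrite("pics/c6.png",cv2.resize(np.hstack([a,b]),None,fx=3.3,fy=3.3,interpolation=cv2.INTER_CUBIC))
```

```text
down t 22.0 tcp [434.59 271.1   51.58] w 84.0 ff 0.0 F [-0.7  -0.58  0.3 ] j [ 0.94  0.28 -0.56  0.   -0.72 -0.49]
grip t 22.9 tcp [434.27 270.84  51.  ] w 32.0 ff 14.898282217327505 F [ 0.33 -0.4   0.01] j [ 0.94  0.28 -0.57  0.   -0.72 -0.49]
lift t 23.7 tcp [433.66 270.31 159.07] w 32.1 ff 14.888035889016464 F [-0.79 -1.06 -0.91] j [ 0.94  0.15 -0.44 -0.   -0.99 -0.49]
down t 26.9 tcp [521.16 -11.9   48.98] w 32.4 ff 14.888270638184622 F [-0.88  0.04 -1.53] j [ 0.35  0.3  -0.55  0.   -0.72  0.19]
open t 27.9 tcp [520.79 -11.99  48.47] w 83.9 ff 0.0 F [0.15 0.4  0.32] j [ 0.35  0.3  -0.55  0.   -0.72  0.19]
away t 30.1 tcp [434.91 249.16 199.54] w 84.2 ff 0.0 F [-0.05  0.37 -1.14] j [ 0.91  0.09 -0.4  -0.   -1.08 -0.46]
```

View pics/c6.png

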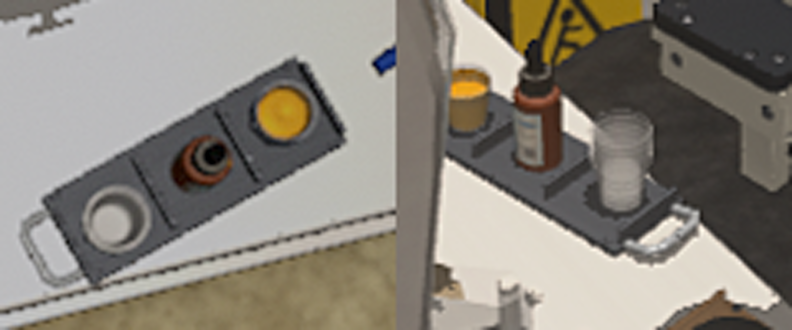

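Run:
```python
from h import *
T=lambda x,y:(x/3.3+370-.35,y/3.3+190-.35)
S=lambda x,y:((x-396)/3.3+240-.35,y/3.3+190-.35)
X=np.array([D[1],-D[0]])
fr=lambda p:np.array([(p[:2]-C)@X,(p[:2]-C)@D])
for n,p,z in(("cups rim",(117,219),71),("bulb",(214,153),105),("shoulder",(204,161),68),("mash",(282,112),46),("mash surf",(283,112),42),("wall a",(237,146),22),("wall b",(153,193),22)):print(n,fr(onz("top",*T(*p),z)))
for n,p,z in(("cups rim",(623,127),71),("cups foot",(622,203),10),("bottle foot",(538,158),10),("bottle shoulder",(539,91),68),("mash rim",(469,80),46),("wall a mid top",(503,128),22),("wall b mid top",(573,170),22)):print("side",n,fr(onz("side",*S(*p),z)))
```

```text
cups rim [-3.41 73.5 ]
bulb [0.71 2.6 ]
shoulder [0.61 2.88]
mash [  3.12 -65.31]
mash surf [  2.9  -66.98]
wall a [ -0.66 -32.3 ]
wall b [ 0.74 35.03]
side cups rim [-3.96 74.15]
side cups foot [ 0.83 77.4 ]
side bottle foot [1.95 1.46]
side bottle shoulder [-0.35  2.86]
side mash rim [  0.8  -63.91]
side wall a mid top [  3.76 -29.7 ]
side wall b mid top [ 6.67 38.61]
```

```bash
python3 -c "
from plant import bot
print(bot.close_job())"
```

```text
the job is handed in; nothing more can be done
None
```

I handed the job in at about 30 s with all three things upright on the feeding rack in reverse order: mash cup farthest from the handle, dropper in the middle, and cup stack by the handle about 4–5 mm off centre, which I left.

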